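# Lay a plaster block with an even seam

## Task

Stand the yellow-tabbed spacer on the casting board against the free end of the first plaster block and let go of it, then lay the loose block flat on the board, snug along the batten on the other side of the spacer. With that block push the row along the batten until the first block is home against the end stop, and hold it pressed there for a moment with about 10 N, never more than 20 N or the plaster chips. Then lift the spacer out and put it back in its tray, leaving an even seam as wide as the spacer; leave the other things on the bench alone.

Things in the scene. Friction and masses are not known exactly. Their poses are not given: they have to be found in the camera images.
- board: plywood casting board lying fixed on the bench, 160 mm (its x) by 320 mm (its y), 12 mm thick; origin at the centre of its underside, z up, its top at z = 12 mm. Its position and yaw vary. Near its -y end an aluminium angle (50 mm wide, 32 mm tall) is bolted on as the row's rigid end stop: its setting is different each time and is not reported, it must be felt or seen.
- batten: dark wooden batten fixed along the board's far (+x) edge: 20 mm thick, 320 mm long along the board's y, top 42 mm above the bench. Its inner face, against which blocks are laid, is at board x = +60 mm. This origin lies at the centre of its underside.
- neighbour: the first plaster block, standing loose on the board along the batten, in its -y half: 60 mm (board x) by 100 mm (board y) by 40 mm tall, with a raised key 20 x 30 x 30 mm (x, y, z) on the middle of its top, 0.28 kg. Origin at the centre of its underside, axes nearly along the board's. Sliding it takes under 4 N. It starts 8 to 53 mm short of the end stop that lies beyond its -y end.
- neighbour_face (a point): point at the middle of the first block's +y end face, 20 mm above the board's top; axes along the block's. The gap begins here and runs towards +y.
- block_center (a point): the second, loose plaster block, white, same shape as the first: 60 (x) x 100 (y) x 40 mm, with a raised key 20 (x) x 30 (y) x 30 mm (from 40 to 70 mm above its underside) centred on its top, by which it is picked up. This point is on its vertical middle axis, 35 mm above its underside. About 0.28 kg (varies by a third). Starts standing on the bench, to the left or right of the board; when laid its x and y lie along the board's x and y, either way round.
- spacer_center (a point): the spacer, a metal bar 56 (x) x 14 (y, the thickness that sets the gap) x 36 mm tall, with a yellow plastic tab 30 (x) x 14 (y) mm standing on the middle of it, from 36 up to 80 mm. Stands on its long narrow edge. This point is its centre, 40 mm above its underside. 0.13 kg. Starts upright in the tray.
- tray_floor (a point): centre of the inner floor of the grey tray, 4 mm above the bench: fixed, 110 (x) x 140 (y) mm outside, walls 4 mm thick and 20 mm tall. Starts to the left or right of the board, on the other side from the loose block; a small brass slug (28 mm across, 20 mm tall) stands in its -y end, about 45 mm from the centre.
- jug: bystander: white plastic jug with a blue cap, 84 mm across, 190 mm tall, standing beyond the board; leave alone
- bowl: bystander: green plastic mixing bowl, 130 mm across, 60 mm tall, beyond the board; leave alone
- clay: bystander: brown lump of clay, 90 x 130 x 70 mm, on the left side; leave alone
- cup: bystander: blue cup, 80 mm across, 100 mm tall, on the right side; leave alone
- spatula: bystander: spatula 200 mm long lying near the robot's left; leave alone
- brush: bystander: brush 180 mm long lying near the robot's right; leave alone
There are look-alikes about, which are no part of the job. What is shaped like the part that bears block_center but turquoise is not meant.

How it is judged:
By the outcome, as a careful person would: the job done as asked, in the order asked, and still so for the second after the job is handed in, with the robot touching nothing.
It also fails if it takes over 72 s, if anything falls off the work surface, if the arm or the gripper's body presses on something with over 40 N, if the wrist force passes 120 N, or if a joint passes its speed limit or range.

## Robot

A 7-joint arm with a two-finger parallel gripper is mounted at the origin on the work surface. World frame = base frame: x ahead of the robot, y to its left, z up, the work surface at z = 0. Lengths are in m, angles in rad, forces in N, time in s.
With the tool pointing down it reaches from about 0.35 to 0.775 m from the base axis. Payload 3.1 kg.
Tool frame: the origin (TCP) lies midway between the tips of the shut fingers; the grasp point (between the pads) lies 19 mm behind it; z points along the fingers, y is the line along which they close (so a half turn about z gives the same grasp; the last joint's range is limited). The gripper opens to 85 mm and grips with 20 to 120 N. Pads are 22 mm wide; open, the fingers measure 114 mm over their backs; the gripper's body (76 mm by 85 mm) begins 54 mm behind the grasp point. The pads swing forward as they close: fully open they stand 13 mm farther back than shut.
Start: joints at [-1.211, 0.311, 0.014, 1.512, -0.004, 1.319, -0.027], TCP at [0.215, 0.506, 0.231] pointing down, gripper open.
Joint ranges: [-2.7, 2.7], [-0.3, 1.91], [-1.27, 1.3], [0.12, 2.57], [-1.44, 4.58], [0.2, 2.03], [-3.05, 3.05]. Speed limits (rad/s): [2.79, 2.79, 3.14, 3.14, 3.14, 3.14, 3.14].

## Interface

Orientations are given as a unit quaternion [x, y, z, w].
In Python, from station import r, eyes, spotter gives the robot as it stands.
- The arm moves only by the tool drive_tool, never from a script. Its argument "commands" is text: rows parted by semicolons, each of 5 numbers parted by spaces: the shift along the tool's x, y, z as a fraction of full scale, then the turn about the tool's z as a fraction of full scale, then the opening, from -1 (shut) to 1 (fully open), so that 0 is half open. A call has 1 to 12 rows; each row is the pose to reach, as a shift and turn from the pose commanded when the call began, along the tool's axes at that moment, turning the shorter way round; what a row does not reach only later rows make up. Full scale, the value 1, is 0.15 m for a shift and 180 degrees for a turn. A row lasts 1/8 s, in which the tool goes at most 62.5 mm and 10.7 degrees, less where a joint would pass 70% of its speed; a pose out of reach is approached as far as the arm can. A call with a number of a shift or a turn outside -1 to 1 is refused whole. A call with a gripper value outside its range is refused whole. The fingers move at their own pace and stop on an object; "grip_force" is the grip in N (left out, the last holds). Time passes only in rows, so rows that repeat a pose let the fingers close. It gives the time, the measured TCP pose, the force, the opening and the grip force at its end, in the units of the state.
- r.read_state(): the state, without advancing time (a new reading comes with each control period).
- eyes.snapshot(name): name is "scene" or "top" or "wrist"; returns a dict with "pixels" (480x640x3 uint8, red, green, blue), "range_z" (480x640 float32, m along the optical axis (not along the pixel's ray), 0 where there is no reading), "camera_matrix" (3x3 intrinsics, pixels), "dist_coeffs" ([k1, k2, p1, p2, k3] as OpenCV has them; the pictures are not rectified), "view" (4x4, takes a point from world to camera coordinates). Camera axes: x right, y up, looking along -z (the intrinsics and any distortion apply to the point x, -y, -z); pixel columns grow to the right and rows downward; lengths in m; the calibration is good to about 2 mm. A picture is of the moment at which its call begins.
- r.job_done(): hands the job in; it is judged then, once.
Trained networks look in the newest picture that a camera, given by its name, has taken for a name from the list of things; names that differ only in an ending like _2 or _b are one class to them, and where a whole thing is asked for, a point or a joint stands for the part that bears it (a point fixed in the world has none). Each returns a list of dicts, best first, with "score" (0 to 1); they miss things now and then, are a little off and sometimes report something else, mostly with a low value. They report only what shows in the picture. A call takes as long as a camera call. They do not tell look-alikes from the thing itself.
- spotter.search_frame(thing, camera): "uv" ([column, row] in pixels, amid what is visible of it).
- spotter.trace(thing, camera): "region" (480x640 bool, what is visible of it) and "uv" ([column, row] in pixels, amid what is visible of it).
The state is a dict: "time": time; "joints": joint angles; "qvel": joint speeds; "tau": joint torques, N m; "tcp_pos": TCP position; "tcp_rot": TCP orientation; "ft_force": force on the tool from outside, world axes, zero at the start; "ft_torque": the same for the moment, N m; "width": opening from 0.0 (shut) to 1.0 (fully open); "finger_force": force on a finger pad.
Only numpy, scipy, OpenCV 4.12 (cv2) and the standard library are available. Lean on these libraries where they do the work, as an engineer would, in place of code of your own. Each camera call takes 0.05 s, during which the arm holds its last target. There are 200 camera calls.

## Working session

There is one attempt and no reset: what is moved stays moved. The work goes in short steps, Python scripts to look and compute and a tool call to move; the robot and the scene stay as the last step left them, time stands still between calls to the robot, and variables do not carry over. Pictures are saved under pics/ and viewed, at most 10 in all, crops included, and the job is handed in when it is done.

Besides the shell and the picture viewer there is one more tool, called as name(argument=value, ...), one argument or row to a line, values as JSON. drive_tool: Moves the arm, as the interface text tells. Its arguments: {"type":"object","properties":{"commands":{"type":"string"},"grip_force":{"type":"number"}},"required":["commands"]}

```bash
mkdir -p pics; ls; cat > h.py <<'E'
import numpy as np, cv2
from station import r, eyes, spotter
from scipy.spatial.transform import Rotation as R
def cloud(s):
    K=s["camera_matrix"];d=np.array(s["dist_coeffs"],float)
    z=s["range_z"];v,u=np.mgrid[0:480,0:640]
    p=cv2.undistortPoints(np.stack([u,v],-1).reshape(-1,1,2).astype(np.float64),np.array(K),d).reshape(480,640,2)
    P=np.stack([p[...,0]*z,-p[...,1]*z,-z,np.ones_like(z)],-1)
    W=P@np.linalg.inv(s["view"]).T
    W[z<=0]=np.nan
    return W[...,:3]
def save(s,n,crop=None,f=1):
    im=s["pixels"]
    if crop: im=im[crop[1]:crop[3],crop[0]:crop[2]]
    if f!=1: im=cv2.resize(im,None,fx=f,fy=f,interpolation=cv2.INTER_CUBIC)
    cv2.imwrite("pics/"+n+".png",im[...,::-1])
E
python3 - <<'E'
from h import *
st=r.read_state(); print(st["time"],st["tcp_pos"],st["tcp_rot"],st["width"],st["ft_force"])
print(R.from_quat(st["tcp_rot"]).as_matrix().round(3))
for c in ["top","scene"]:
    s=eyes.snapshot(c); save(s,c+"0"); W=cloud(s)
    np.savez("/tmp/"+c+".npz",W=W,im=s["pixels"])
    print(c,np.linalg.inv(s["view"])[:3].round(3).tolist())
    for t in ["board","batten","neighbour","block_center","spacer_center","tray_floor","jug"]:
        for o in spotter.trace(t,c)[:3]:
            m=o["region"]; P=W[m]; P=P[~np.isnan(P[:,0])]
            print(t,round(o["score"],2),np.round(o["uv"]),m.sum(),np.median(P,0).round(3) if len(P) else None,(np.percentile(P[:,2],98)).round(3) if len(P) else None, np.median(s["pixels"][m],0))
E
```

```text
pics
0.0 [0.21478614 0.50551789 0.23021303] [ 1.99484328e-01  9.79900302e-01 -1.17028248e-03 -1.78885087e-04] 1.0005775463604338 [ 0.06621507 -1.60791659  1.30268596]
[[-0.92   0.391 -0.001]
 [ 0.391  0.92  -0.002]
 [-0.    -0.002 -1.   ]]
top [[-0.025, 0.999, -0.044, 0.406], [-0.999, -0.024, 0.023, 0.02], [0.022, 0.044, 0.999, 1.51]]
board 0.71 [300. 194.] 4217 [0.6   0.041 0.013] 0.045 [213. 185. 150.]
batten 0.8 [312. 170.] 757 [0.676 0.008 0.041] 0.049 [93. 64. 49.]
neighbour 0.79 [320. 180.] 608 [ 0.621 -0.031  0.052] 0.084 [205. 199. 193.]
neighbour 0.31 [403. 206.] 130 [ 0.556 -0.286  0.045] 0.087 [128.5 121.  103. ]
block_center 0.68 [177. 271.] 660 [0.362 0.431 0.04 ] 0.072 [ 86. 187. 183.]
block_center 0.59 [214. 236.] 595 [0.468 0.314 0.04 ] 0.072 [230. 230. 234.]
block_center 0.57 [280. 256.] 638 [0.403 0.109 0.04 ] 0.072 [ 96. 198. 194.]
spacer_center 0.47 [403. 209.] 127 [ 0.553 -0.286  0.052] 0.087 [139. 129. 103.]
tray_floor 0.7 [411. 207.] 1218 [ 0.554 -0.33   0.005] 0.023 [120. 126. 140.]
jug 0.59 [222. 154.] 787 [0.721 0.267 0.127] 0.192 [132. 120. 140.]
scene [[-0
[... 216 characters left out ...]
[20. 37. 59.]
batten 0.74 [266. 304.] 1387 [0.686 0.023 0.041] 0.044 [84. 52. 32.]
neighbour 0.85 [268. 280.] 1059 [ 0.635 -0.015  0.051] 0.082 [173. 165. 151.]
block_center 0.86 [494. 319.] 1318 [0.378 0.444 0.039] 0.071 [ 37. 135. 127.]
block_center 0.84 [369. 261.] 1134 [0.416 0.12  0.039] 0.071 [ 35.  130.  121.5]
block_center 0.82 [477. 245.] 987 [0.197 0.317 0.038] 0.07 [ 34. 119. 107.]
spacer_center 0.57 [215. 214.] 418 [ 0.562 -0.285  0.039] 0.085 [97. 82. 77.]
tray_floor 0.88 [206. 214.] 1150 [ 0.566 -0.325  0.006] 0.021 [105. 105. 102.]
tray_floor 0.71 [268. 280.] 1074 [ 0.635 -0.015  0.051] 0.082 [173. 165. 151.]
jug 0.83 [342. 385.] 2545 [0.756 0.294 0.126] 0.191 [ 96.  89. 105.]
```

```bash
python3 - <<'E'
import cv2
im=cv2.imread("pics/top0.png")[100:340,120:480]
cv2.imwrite("pics/top0c.png",cv2.resize(im,None,fx=2.2,fy=2.2,interpolation=cv2.INTER_CUBIC))
E
```

```text
(no output)
```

View pics/top0c.png

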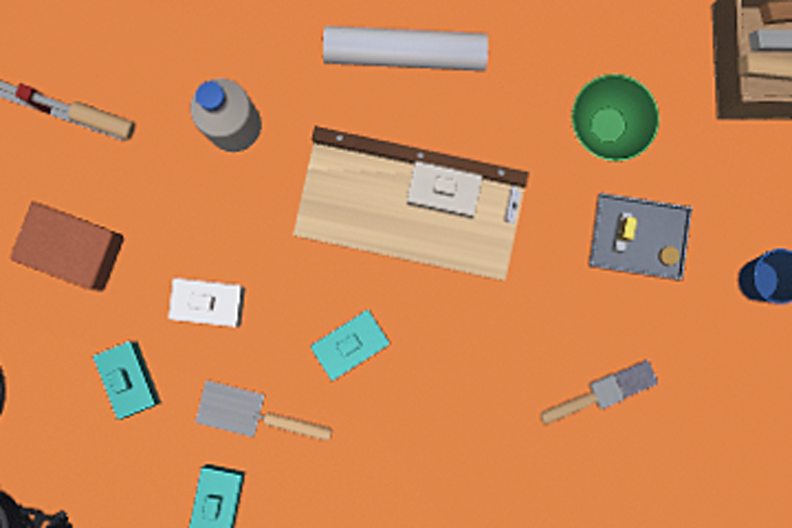

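View pics/scene0.png

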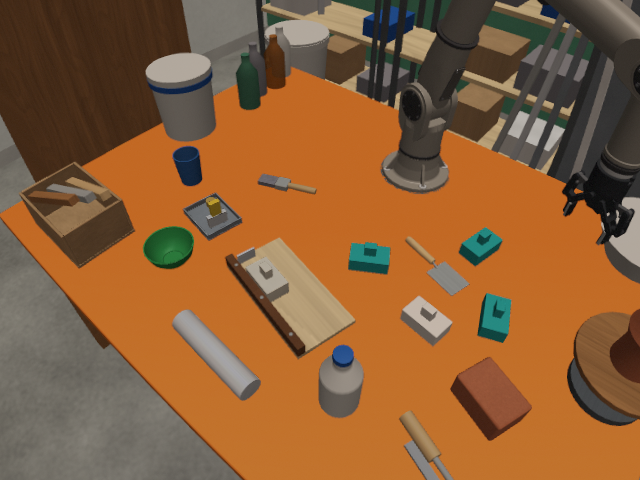

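Top crop: the white block is at crop (205,302), board at (410,205) with the first block at (445,188), and the end stop at (513,203). The tray at (640,237) holds the spacer with its yellow tab at (628,230) and the brass slug at (668,256). The turquoise look-alikes are at (350,345), (125,380) and (215,500).

```bash
cat >> h.py <<'E'
def rect(P):
    (c,s,a)=cv2.minAreaRect(P[:,:2].astype(np.float32)*1000); 
    return np.round(c,1),np.round(s,1),round(a,1)
def sel(W,lo,hi):
    m=np.all((W>lo)&(W<hi),-1); return W[m]
E
python3 - <<'E'
from h import *
for c in ["top","scene"]:
    s=dict(np.load(f"/tmp/{c}.npz")); W=s["W"];im=s["im"].astype(int)
    g=sel(W,[.4,-.2,-.02],[.5,-.1,.02]); print(c,"bench z",np.median(g[:,2]))
    P=sel(W,[.45,-.2,.008],[.75,.25,.016]); print("board",rect(P),np.median(P[:,2]))
    P=sel(W,[.5,-.25,.036],[.8,.25,.047]); print("batten+",rect(P))
    P=sel(W,[.55,-.12,.048],[.7,.1,.056]); print("neigh top",rect(P),P.mean(0))
    P=sel(W,[.55,-.12,.07],[.7,.1,.09]); print("neigh key",rect(P),P.mean(0))
    P=sel(W,[.55,-.2,.038],[.66,-.1,.048]); print("stop",len(P),rect(P) if len(P) else 0)
    P=sel(W,[.4,.25,.034],[.55,.4,.045]); print("block top",rect(P),P.mean(0))
    P=sel(W,[.4,.25,.06],[.55,.4,.08]); print("block key",rect(P),P.mean(0))
    P=sel(W,[.45,-.45,.012],[.65,-.22,.026]); print("tray rim",rect(P))
    P=sel(W,[.45,-.45,.076],[.65,-.22,.095]); print("tab",rect(P),P.mean(0))
    P=sel(W,[.45,-.45,.034],[.65,-.22,.046]); print("bar",rect(P),P.mean(0))
E
```

```text
top bench z -0.0001975834648171304
board (array([603.3,  27.1]), array([448. , 291.9]), 88.6) 0.011847553652093445
batten+ (array([659.6,  -7.9]), array([178., 500.]), 4.8)
neigh top (array([638.3,  -8.5]), array([195.8,  77.6]), 74.6) [ 0.62537005 -0.03104355  0.05177499]
neigh key (array([624. , -31.5]), array([29.5, 20.4]), 74.9) [ 0.62322694 -0.03148345  0.08089515]
stop 119 (array([ 618.2, -119.7]), array([56.9, 74.3]), 75.7)
block top (array([468.6, 318.2]), array([99.4, 60.1]), 82.3) [0.46856322 0.31632235 0.03945631]
block key (array([468.7, 319.2]), array([30.5, 18.9]), 88.4) [0.46863099 0.31932941 0.06928086]
tray rim (array([ 552.3, -321.4]), array([142.9, 111.6]), 80.1)
tab (array([ 558.1, -290.3]), array([15., 30.]), 75.8) [ 0.55801805 -0.29024532  0.08269097]
bar (array([ 557.6, -290.3]), array([15.1, 54.4]), 74.8) [ 0.553553   -0.28772272  0.03972712]
scene bench z -0.0007601795501118169
board (array([565.6,  29.6]), array([322.6, 254.4]), 76.9) 0.011521450013471601
batten+ (array([663. , -54.1]), array([173.3, 414.8]), 6.9)
neigh top (array([628.5, -30.7]), array([102.7,  61.6]), 77.1) [ 0.63185172 -0.02492793  0.05128456]
neigh key (array([627.8, -29.8]), array([32.5, 20.5]), 74.7) [ 0.6295863  -0.02758667  0.07950787]
stop 179 (array([ 621.2, -119.7]), array([54.2, 72.7]), 72.6)
block top (array([472.4, 319.8]), array([102.4,  63. ]), 83.6) [0.47759536 0.32181811 0.03959684]
block key (array([472.1, 320.2]), array([31.1, 22. ]), 86.4) [0.47401306 0.32074138 0.06842578]
tray rim (array([ 554.3, -322.6]), array([149. , 112.5]), 80.3)
tab (array([ 560. , -289.9]), array([18.1, 29.9]), 72.8) [ 0.56071839 -0.28856009  0.081916  ]
bar (array([ 560.6, -288.4]), array([15.6, 55.9]), 75.5) [ 0.56284334 -0.28743436  0.03936385]
```

```bash
cat >> h.py <<'E'
def plan(wps,start=None):
    """wps: (x,y,z,ang) ang=world angle deg of tool y axis. prints fractional shift/turn per call and rows needed"""
    st=r.read_state(); M=R.from_quat(st["tcp_rot"]).as_matrix(); p=np.array(st["tcp_pos"])
    a=np.degrees(np.arctan2(M[1,1],M[0,1]))
    if start is not None: p=np.array(start[:3]);a=start[3]
    for w in wps:
        t=np.array(w[:3]); da=(w[3]-a+90)%180-90
        while True:
            c,s=np.cos(np.radians(a)),np.sin(np.radians(a))
            B=np.array([[-s,c,0],[c,s,0],[0,0,-1.]]).T  # columns tool x,y,z
            B=np.array([[-s,c,0],[c,s,0],[0,0,-1.]]); B=np.column_stack([B[0],B[1],B[2]])
            d=B.T@(t-p) if False else np.array([(t-p)@np.array([-s,c,0]),(t-p)@np.array([c,s,0]),-(t-p)[2]])
            k=max(1,int(np.ceil(np.abs(d).max()/.149)))
            st_=d/k; q=p+(t-p)/k
            n=max(np.linalg.norm(st_)/.0625,abs(da)/10.7)
            print("call",(st_/.15).round(3),"turn",round(-da/180,4),"rows",round(n,1),"->",q.round(4),round(a+da,1))
            p=q;a+=da;da=0
            if k==1: break
def info():
    st=r.read_state(); M=R.from_quat(st["tcp_rot"]).as_matrix()
    print("t",round(st["time"],2),np.round(st["tcp_pos"],4),"ang",np.degrees(np.arctan2(M[1,1],M[0,1])).round(2),"F",np.round(st["ft_force"],2),"w",round(st["width"],3),"ff",st["finger_force"])
E
python3 - <<'E'
from h import *
plan([(.44,.30,.25,76.5),(.60,-.03,.27,76.5),(.53,-.30,.27,76.5)])
E
```

```text
call [-0.959 -0.339 -0.062] turn -0.0529 rows 2.4 -> [0.3275 0.4031 0.2407] 76.5
call [-0.89  -0.493 -0.062] turn 0.0 rows 2.4 -> [0.44 0.3  0.25] 76.5
call [-0.775 -0.945 -0.067] turn -0.0 rows 2.9 -> [0.52  0.135 0.26 ] 76.5
call [-0.775 -0.945 -0.067] turn 0.0 rows 2.9 -> [ 0.6  -0.03  0.27] 76.5
call [ 0.017 -0.93  -0.   ] turn -0.0 rows 2.2 -> [ 0.565 -0.165  0.27 ] 76.5
call [ 0.017 -0.93  -0.   ] turn 0.0 rows 2.2 -> [ 0.53 -0.3   0.27] 76.5
```

drive_tool(
  commands="-0.96 -0.34 -0.06 -0.053 1; -0.96 -0.34 -0.06 -0.053 1; -0.96 -0.34 -0.06 -0.053 1",
)

```text
time: 1.18
tcp_pos: [0.3316, 0.3994, 0.2408]
tcp_rot: [0.121, 0.993, -0.0, 0.001]
ft_force: [-0.3, 0.3, -0.3]
width: 1.0
finger_force: 0.0
```

drive_tool(
  commands="-0.89 -0.49 -0.06 0 1; -0.89 -0.49 -0.06 0 1; -0.89 -0.49 -0.06 0 1; -0.89 -0.49 -0.06 0 1",
)

```text
time: 1.68
tcp_pos: [0.4427, 0.2976, 0.2495]
tcp_rot: [0.121, 0.993, -0.0, 0.001]
ft_force: [-0.4, -0.1, 0.3]
width: 1.003
finger_force: 0.0
```

```bash
python3 - <<'E'
from h import *
info()
s=eyes.snapshot("wrist"); save(s,"w1"); W=cloud(s); np.savez("/tmp/w1.npz",W=W,im=s["pixels"])
print(np.linalg.inv(s["view"]).round(3))
P=sel(W,[.4,.22,.034],[.56,.42,.045]); print("block top",rect(P),P.mean(0))
P=sel(W,[.4,.22,.06],[.56,.42,.08]); print("block key",rect(P),P.mean(0))
E
```

```text
t 1.68 [0.4427 0.2976 0.2495] ang 76.14 F [-0.45 -0.11  0.26] w 1.003 ff 0.0
[[ 0.24  -0.925 -0.295  0.368]
 [ 0.971  0.228  0.074  0.315]
 [-0.001 -0.305  0.952  0.391]
 [ 0.     0.     0.     1.   ]]
block top (array([471.7, 318.2]), array([100. ,  60.6]), 82.1) [0.46901704 0.31835787 0.03921716]
block key (array([471.6, 318.1]), array([29.9, 20.4]), 81.9) [0.47034335 0.3181724  0.06861677]
```

View pics/w1.png

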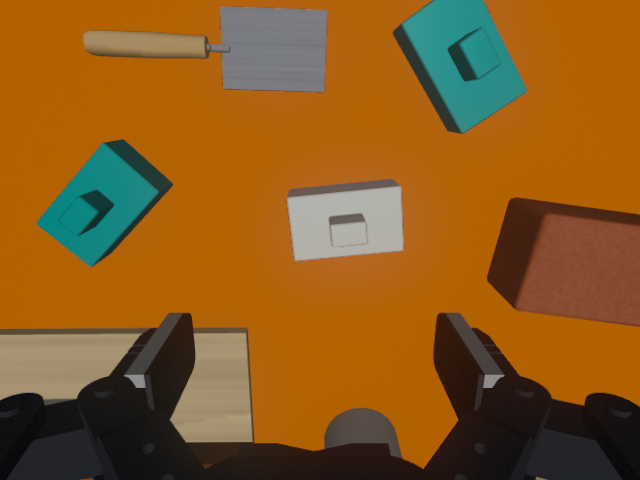

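The wrist view shows the white block at (347,225), well resolved, with the board's +y end at lower left. Block pose: (0.4717, 0.3182), y axis at 82°.

drive_tool(
  commands="-0.77 -0.94 -0.07 0 1; -0.77 -0.94 -0.07 0 1; -0.77 -0.94 -0.07 0 1",
)

```text
time: 2.1
tcp_pos: [0.5195, 0.1373, 0.26]
tcp_rot: [0.115, 0.993, 0.001, -0.0]
ft_force: [0.3, 0.0, -0.8]
width: 0.999
finger_force: 0.0
```

drive_tool(
  commands="-0.77 -0.94 -0.07 0 1; -0.77 -0.94 -0.07 0 1; -0.77 -0.94 -0.07 0 1; -0.77 -0.94 -0.07 0 1",
)

```text
time: 2.6
tcp_pos: [0.5999, -0.0325, 0.2699]
tcp_rot: [0.121, 0.993, -0.002, 0.0]
ft_force: [-1.2, 0.7, -1.1]
width: 0.999
finger_force: 0.0
```

```bash
python3 - <<'E'
from h import *
info()
s=eyes.snapshot("wrist"); save(s,"w2"); W=cloud(s); np.savez("/tmp/w2.npz",W=W,im=s["pixels"])
print(np.isnan(W[...,0]).mean())
P=sel(W,[.55,-.12,.048],[.69,.06,.056]); print("neigh top",rect(P),P.mean(0))
P=sel(W,[.55,-.12,.07],[.69,.06,.09]); print("neigh key",rect(P),P.mean(0))
P=sel(W,[.56,-.16,.040],[.65,-.09,.047]); print("stop",len(P),rect(P) if len(P) else 0)
P=sel(W,[.45,-.2,.009],[.75,.25,.015]); print("board",rect(P),np.median(P[:,2]))
E
```

```text
t 2.6 [ 0.5999 -0.0325  0.2699] ang 76.11 F [-1.16  0.71 -1.14] w 0.999 ff 0.0
0.004026692708333333
neigh top (array([626.7, -32.2]), array([100.1,  60.1]), 76.6) [ 0.62453745 -0.0317598   0.05125542]
neigh key (array([626.6, -32.2]), array([29.8, 20.2]), 76.5) [ 0.62536362 -0.03196308  0.08039932]
stop 1150 (array([ 615.2, -123.2]), array([69.5, 66.2]), 0.1)
board (array([613.1,  62.1]), array([416.6, 157.9]), 73.1) 0.011294937512335956
```

View pics/w2.png

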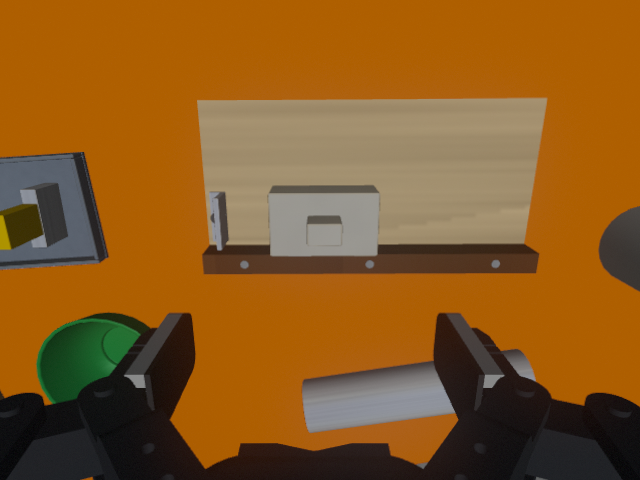

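The wrist view shows the board, with the end stop's angle at (217,220), the first block at (324,220) and the batten along row 260. The jug is at the right edge and the tray at left. Next I fit the batten face and the stop face.

```bash
python3 - <<'E'
from h import *
W=np.load("/tmp/w2.npz")["W"]
a=np.radians(76.5); ey=np.array([np.cos(a),np.sin(a)]); ex=np.array([np.sin(a),-np.cos(a)]); n=np.array([.6267,-.0322])
L=np.full(W.shape,np.nan); D=W[...,:2]-n; L[...,0]=D@ex; L[...,1]=D@ey; L[...,2]=W[...,2]
P=sel(L,[.02,-.2,.038],[.07,.3,.046]); print("batten",len(P),P.min(0),P.max(0),rect(P))
P=sel(L,[.031,-.2,.038],[.07,.3,.046]); print("batten2",len(P),P.min(0),P.max(0),rect(P))
P=sel(L,[-.15,-.2,.009],[.029,.3,.015]); print("board",P.min(0),P.max(0),rect(P))
P=sel(L,[-.06,-.13,.018],[.028,-.055,.06]); print("stop all",P.min(0),P.max(0),rect(P))
P=sel(L,[-.06,-.13,.039],[.028,-.055,.048]); print("stop top",P.min(0),P.max(0),rect(P))
plan([(.54,-.30,.25,75)])
E
```

```text
batten 6894 [ 0.02003447 -0.11612397  0.03800127] [0.06692563 0.29984082 0.04588693] (array([35.9, 92.5]), array([416.8,  46.4]), 87.8)
batten2 6761 [ 0.03102341 -0.11612397  0.03801947] [0.06692563 0.29984082 0.04588693] (array([41.4, 92.3]), array([416.8,  35.4]), 87.8)
board [-0.10817609 -0.1163429   0.00900328] [0.02899108 0.29997142 0.01499921] (array([-39.6,  91.8]), array([137.2, 416.3]), 0.0)
stop all [-0.02371222 -0.11076087  0.01815979] [ 0.02592988 -0.0954156   0.0457394 ] (array([   1.1, -103.1]), array([15.3, 49.6]), 89.8)
stop top [-0.02364041 -0.10095231  0.03907201] [ 0.02592988 -0.09557576  0.0457394 ] (array([  1.1, -98.3]), array([ 5.3, 49.5]), 89.6)
call [-0.02  -0.928  0.066] turn 0.0079 rows 2.2 -> [ 0.5697 -0.164   0.2599] 75.0
call [-0.043 -0.927  0.066] turn 0.0 rows 2.2 -> [ 0.54 -0.3   0.25] 75.0
```

drive_tool(
  commands="-0.02 -0.93 0.067 0.007 0.5; -0.02 -0.93 0.067 0.007 0.5; -0.02 -0.93 0.067 0.007 0.5",
)

```text
time: 3.02
tcp_pos: [0.5678, -0.1664, 0.2601]
tcp_rot: [0.13, 0.991, -0.001, -0.001]
ft_force: [0.1, 0.5, 0.2]
width: 0.751
finger_force: 0.0
```

drive_tool(
  commands="-0.04 -0.93 0.067 0 0.2; -0.04 -0.93 0.067 0 0.2; -0.04 -0.93 0.067 0 0.2; -0.04 -0.93 0.067 0 0.2",
)

```text
time: 3.52
tcp_pos: [0.5408, -0.2983, 0.2498]
tcp_rot: [0.127, 0.992, 0.001, 0.0]
ft_force: [-0.6, 2.0, 0.0]
width: 0.601
finger_force: 0.0
```

```bash
python3 - <<'E'
from h import *
info()
s=eyes.snapshot("wrist"); save(s,"w3"); W=cloud(s); np.savez("/tmp/w3.npz",W=W,im=s["pixels"])
P=sel(W,[.45,-.45,.012],[.65,-.22,.026]); print("tray rim",rect(P))
P=sel(W,[.5,-.34,.078],[.62,-.25,.095]); print("tab",rect(P),P.mean(0),P[:,2].max())
P=sel(W,[.5,-.34,.032],[.62,-.25,.046]); print("bar",rect(P),P.mean(0))
P=sel(W,[.5,-.40,.02],[.62,-.34,.03]); print("slug",rect(P),P.mean(0))
W=np.load("/tmp/w2.npz")["W"]
a=np.radians(76.5); ey=np.array([np.cos(a),np.sin(a)]); ex=np.array([np.sin(a),-np.cos(a)]); n=np.array([.6267,-.0322])
L=np.full(W.shape,np.nan); D=W[...,:2]-n; L[...,0]=D@ex; L[...,1]=D@ey; L[...,2]=W[...,2]
for lo,hi in[(-.09,-.06),(-.06,.05),(.06,.1),(.1,.15),(.15,.19)]:
    P=sel(L,[.025,lo,.0395],[.07,hi,.044]); print(len(P),np.percentile(P[:,0],[0,1,5,95,100]).round(4))
E
```

```text
t 3.52 [ 0.5408 -0.2983  0.2498] ang 75.36 F [-0.58  1.99  0.04] w 0.601 ff 0.0
tray rim (array([ 554.4, -323.9]), array([140.2, 110.3]), 80.1)
tab (array([ 559.8, -293.6]), array([13.4, 30.5]), 75.9) [ 0.55896677 -0.29333672  0.0831472 ] 0.0855750806849418
bar (array([ 559.4, -293.2]), array([14. , 55.3]), 76.5) [ 0.53964254 -0.28845719  0.03914378]
slug (array([ 553.3, -365.6]), array([55. , 95.6]), 79.7) [ 0.52927328 -0.36653985  0.022863  ]
624 [0.0306 0.0311 0.0318 0.0507 0.0518]
2049 [0.031  0.0331 0.0342 0.0508 0.0521]
820 [0.0311 0.0314 0.0321 0.0502 0.0514]
1039 [0.0309 0.0314 0.0321 0.0505 0.0515]
843 [0.0312 0.0315 0.032  0.0505 0.0516]
```

View pics/w3.png

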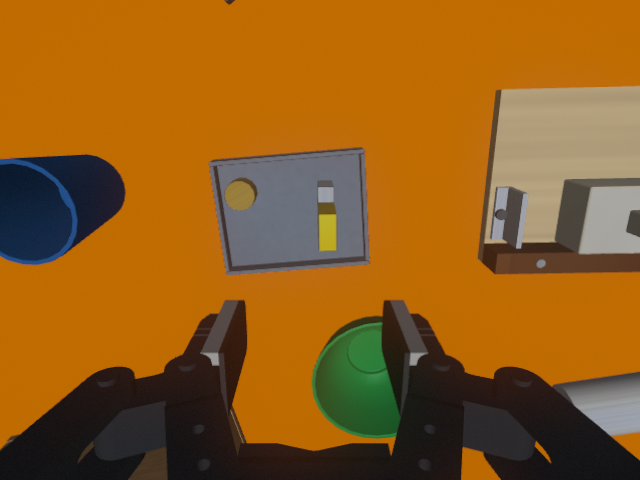

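```bash
python3 - <<'E'
from h import *
plan([(.5596,-.2934,.12,76.1),(.5596,-.2934,.047,76.1)])
E
```

```text
call [-0.109  0.05   0.866] turn -0.0032 rows 2.1 -> [ 0.5596 -0.2934  0.12  ] 76.1
call [0.    0.    0.487] turn -0.0 rows 1.2 -> [ 0.5596 -0.2934  0.047 ] 76.1
```

drive_tool(
  commands="-0.109 0.05 0.866 -0.003 0.2; -0.109 0.05 0.866 -0.003 0; -0.109 0.05 0.866 -0.003 -0.1; -0.109 0.05 0.866 -0.003 -0.1; -0.109 0.05 0.866 -0.003 -0.1",
)

```text
time: 4.2
tcp_pos: [0.5598, -0.2982, 0.124]
tcp_rot: [0.123, 0.992, -0.001, 0.003]
ft_force: [0.5, -0.6, 0.1]
width: 0.45
finger_force: 0.0
```

```bash
python3 - <<'E'
from h import *
info()
plan([(.5596,-.2934,.047,76.1)])
E
```

```text
t 4.2 [ 0.5598 -0.2982  0.124 ] ang 75.85 F [ 0.47 -0.57  0.1 ] w 0.45 ff 0.0
call [0.009 0.031 0.513] turn -0.0014 rows 1.2 -> [ 0.5596 -0.2934  0.047 ] 76.1
```

drive_tool(
  commands="0.009 0.031 0.3 -0.001 -0.1; 0.009 0.031 0.5 -0.001 -0.1; 0.009 0.031 0.5 -0.001 -0.1; 0.009 0.031 0.5 -0.001 -0.1",
)

```text
time: 4.7
tcp_pos: [0.5593, -0.294, 0.0482]
tcp_rot: [0.122, 0.993, -0.001, 0.002]
ft_force: [0.2, 0.2, 0.6]
width: 0.448
finger_force: 0.0
```

```bash
python3 - <<'E'
from h import *
info()
plan([(.5596,-.2934,.047,76.1)])
E
```

```text
t 4.7 [ 0.5593 -0.294   0.0482] ang 75.97 F [0.24 0.22 0.57] w 0.448 ff 0.0
call [-0.001  0.004  0.008] turn -0.0007 rows 0.0 -> [ 0.5596 -0.2934  0.047 ] 76.1
```

drive_tool(
  commands="0 0.004 0 0 -1; 0 0.004 0 0 -1; 0 0.004 0 0 -1; 0 0.004 0 0 -1; 0 0.004 0 0 -1",
  grip_force=40,
)

```text
time: 5.32
tcp_pos: [0.5591, -0.2928, 0.0475]
tcp_rot: [0.122, 0.993, -0.001, 0.002]
ft_force: [-0.2, -0.2, 6.6]
width: 0.161
finger_force: 41.5
```

drive_tool(
  commands="0 0 -0.3 0 -1; 0 0 -0.8 0 -1; 0 0 -0.8 0 -1; 0 0 -0.8 0 -1",
)

```text
time: 5.82
tcp_pos: [0.558, -0.2921, 0.1661]
tcp_rot: [0.122, 0.993, -0.0, 0.001]
ft_force: [0.4, -0.7, -1.0]
width: 0.165
finger_force: 40.5
```

```bash
python3 - <<'E'
from h import *
info()
a=np.radians(76.55); ey=np.array([np.cos(a),np.sin(a)]); ex=np.array([np.sin(a),-np.cos(a)]); n=np.array([.6267,-.0322])
t=n+ey*.062+ex*.001   # 5 mm gap beyond contact (57)
print(t)
plan([(*t,.165,76.55),(*t,.062,76.55)])
E
```

```text
t 5.83 [ 0.558  -0.2921  0.1661] ang 75.98 F [ 0.37 -0.69 -0.98] w 0.165 ff 40.527382493019104
[0.64209357 0.02786695]
call [-0.009  0.735  0.002] turn -0.0032 rows 1.8 -> [ 0.586  -0.1855  0.1657] 76.6
call [-0.016  0.735  0.002] turn 0.0 rows 1.8 -> [ 0.6141 -0.0788  0.1654] 76.6
call [-0.016  0.735  0.002] turn 0.0 rows 1.8 -> [0.6421 0.0279 0.165 ] 76.6
call [0.    0.    0.687] turn -0.0 rows 1.6 -> [0.6421 0.0279 0.062 ] 76.6
```

drive_tool(
  commands="-0.009 0.735 0 -0.003 -1; -0.009 0.735 0 -0.003 -1",
)

```text
time: 6.08
tcp_pos: [0.5845, -0.182, 0.1621]
tcp_rot: [0.117, 0.993, 0.001, -0.003]
ft_force: [1.2, 0.5, -2.0]
width: 0.153
finger_force: 40.3
```

drive_tool(
  commands="-0.016 0.735 0 0 -1; -0.016 0.735 0 0 -1",
)

```text
time: 6.32
tcp_pos: [0.6124, -0.0743, 0.162]
tcp_rot: [0.116, 0.993, 0.001, -0.003]
ft_force: [0.7, 0.2, -2.1]
width: 0.158
finger_force: 40.4
```

drive_tool(
  commands="-0.016 0.735 0 0 -1; -0.016 0.735 0 0 -1; -0.016 0.735 0 0 -1; -0.016 0.735 0 0 -1",
)

```text
time: 6.82
tcp_pos: [0.6401, 0.0275, 0.1626]
tcp_rot: [0.117, 0.993, -0.001, -0.002]
ft_force: [-0.2, 0.3, -1.5]
width: 0.159
finger_force: 40.5
```

```bash
python3 - <<'E'
from h import *
info()
plan([(.6421,.0279,.062,76.55)])
E
```

```text
t 6.83 [0.6401 0.0275 0.1626] ang 76.54 F [-0.21  0.26 -1.53] w 0.159 ff 40.4654324054718
call [-0.012  0.006  0.671] turn -0.0001 rows 1.6 -> [0.6421 0.0279 0.062 ] 76.6
```

drive_tool(
  commands="-0.012 0.006 0.35 0 -1; -0.012 0.006 0.62 0 -1; -0.012 0.006 0.65 0 -1; -0.012 0.006 0.65 0 -1; -0.012 0.006 0.65 0 -1",
)

```text
time: 7.45
tcp_pos: [0.644, 0.0276, 0.0695]
tcp_rot: [0.118, 0.993, -0.0, 0.001]
ft_force: [-1.9, -0.4, -1.2]
width: 0.155
finger_force: 40.4
```

```bash
cat >> h.py <<'E'
def loc():
    st=r.read_state(); a=np.radians(76.55); ey=np.array([np.cos(a),np.sin(a)]); ex=np.array([np.sin(a),-np.cos(a)]); n=np.array([.6267,-.0322])
    d=np.array(st["tcp_pos"])[:2]-n; f=np.array(st["ft_force"])[:2]
    print("loc mm x %.2f y %.2f z %.2f"%(1000*d@ex,1000*d@ey,1000*st["tcp_pos"][2]),"Fx %.2f Fy %.2f Fz %.2f"%(f@ex,f@ey,st["ft_force"][2]),"M",np.round(st["ft_torque"],2))
E
python3 - <<'E'
from h import *
info();loc()
E
```

```text
t 7.45 [0.644  0.0276 0.0695] ang 76.47 F [-1.94 -0.43 -1.2 ] w 0.155 ff 40.37908852100372
loc mm x 2.94 y 62.16 z 69.49 Fx -1.79 Fy -0.87 Fz -1.20 M [-0.13  0.57 -0.04]
```

drive_tool(
  commands="0.014 0 0 0 -1; 0.014 0 0.05 0 -1; 0.014 0 0.05 0 -1; 0.014 0 0.05 0 -1",
)

```text
time: 7.95
tcp_pos: [0.6418, 0.029, 0.0603]
tcp_rot: [0.117, 0.993, -0.0, 0.0]
ft_force: [-0.3, 0.5, -1.0]
width: 0.16
finger_force: 40.4
```

```bash
python3 - <<'E'
from h import *
info();loc()
E
```

```text
t 7.95 [0.6418 0.029  0.0603] ang 76.53 F [-0.34  0.51 -0.96] w 0.16 ff 40.40502369403839
loc mm x 0.47 y 63.04 z 60.30 Fx -0.45 Fy 0.42 Fz -0.96 M [-0.09 -0.02 -0.04]
```

drive_tool(
  commands="0 0 0.013 0 -1; 0 0 0.024 0 -1; 0 0 0.03 0 -1; 0 0 0.03 0 -1",
)

```text
time: 8.45
tcp_pos: [0.6417, 0.0289, 0.0558]
tcp_rot: [0.117, 0.993, -0.0, 0.0]
ft_force: [0.6, -0.1, -1.5]
width: 0.159
finger_force: 40.5
```

```bash
python3 - <<'E'
from h import *
info();loc()
E
```

```text
t 8.45 [0.6417 0.0289 0.0558] ang 76.52 F [ 0.61 -0.09 -1.46] w 0.159 ff 40.49739718437195
loc mm x 0.41 y 62.93 z 55.80 Fx 0.62 Fy 0.05 Fz -1.46 M [-0.01  0.01 -0.03]
```

drive_tool(
  commands="0 0 0.005 0 -1; 0 0 0.01 0 -1; 0 0 0.01 0 -1",
)

```text
time: 8.82
tcp_pos: [0.6418, 0.0289, 0.0556]
tcp_rot: [0.117, 0.993, 0.0, 0.0]
ft_force: [-2.9, -0.1, 5.4]
width: 0.158
finger_force: 41.6
```

```bash
python3 - <<'E'
from h import *
info();loc()
E
```

```text
t 8.82 [0.6418 0.0289 0.0556] ang 76.52 F [-2.92 -0.14  5.41] w 0.158 ff 41.55995965003967
loc mm x 0.48 y 62.96 z 55.61 Fx -2.81 Fy -0.82 Fz 5.41 M [-0.02  0.58 -0.  ]
```

drive_tool(
  commands="0 0 -0.006 0 -1; 0 -0.02 -0.006 0 -1; 0 -0.03 -0.006 0 -1; 0 -0.037 -0.006 0 -1; 0 -0.042 -0.006 0 -1; 0 -0.042 -0.006 0 -1",
)

```text
time: 9.57
tcp_pos: [0.6411, 0.0241, 0.0556]
tcp_rot: [0.117, 0.993, 0.001, 0.001]
ft_force: [1.6, 4.6, 2.5]
width: 0.16
finger_force: 41.0
```

```bash
python3 - <<'E'
from h import *
info();loc()
s=eyes.snapshot("wrist");save(s,"w4"); np.savez("/tmp/w4.npz",W=cloud(s),im=s["pixels"])
E
```

```text
t 9.57 [0.6411 0.0241 0.0556] ang 76.56 F [1.61 4.63 2.46] w 0.16 ff 41.000086069107056
loc mm x 0.90 y 58.06 z 55.60 Fx 0.49 Fy 4.88 Fz 2.46 M [ 1.02 -0.38 -0.04]
```

View pics/w4.png

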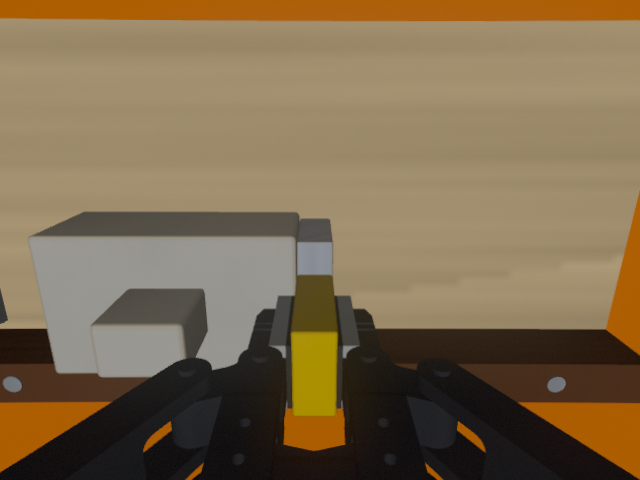

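The spacer stands flush against the block's free end (touching at column 300), and Fy ≈ 5 N confirms contact. Next I release it.

drive_tool(
  commands="0 0.004 0 0 -1; 0 0.004 -0.003 0 -1; 0 0.004 -0.003 0 -0.3; 0 0.004 -0.003 0 -0.3; 0 0.004 -0.003 0 -0.3; 0 0.004 -0.003 0 -0.3",
)

```text
time: 10.38
tcp_pos: [0.64, 0.0228, 0.0554]
tcp_rot: [0.118, 0.993, -0.0, -0.0]
ft_force: [-0.3, -0.1, -0.7]
width: 0.353
finger_force: 0.0
```

drive_tool(
  commands="0 0 -0.3 0 -0.3; 0 0 -0.8 0 -0.3; 0 0 -0.8 0 -0.3; 0 0 -0.8 0 -0.3",
)

```text
time: 10.88
tcp_pos: [0.641, 0.0232, 0.1769]
tcp_rot: [0.117, 0.993, 0.0, 0.001]
ft_force: [-0.2, 0.1, -0.3]
width: 0.35
finger_force: 0.0
```

```bash
python3 - <<'E'
from h import *
info();loc()
plan([(.4717,.3182,.17,82.0),(.4717,.3182,.047,82)])
E
```

```text
t 10.88 [0.641  0.0232 0.1769] ang 76.52 F [-0.2   0.08 -0.35] w 0.35 ff 0.0
loc mm x 1.00 y 57.24 z 176.86 Fx -0.21 Fy 0.03 Fz -0.35 M [-0.07 -0.   -0.  ]
call [0.778 0.825 0.023] turn -0.0304 rows 2.7 -> [0.5563 0.1707 0.1734] 82.0
call [0.696 0.895 0.023] turn 0.0 rows 2.7 -> [0.4717 0.3182 0.17  ] 82.0
call [0.   0.   0.82] turn -0.0 rows 2.0 -> [0.4717 0.3182 0.047 ] 82.0
```

drive_tool(
  commands="0.778 0.825 0.023 -0.03 0.3; 0.778 0.825 0.023 -0.03 0.3; 0.778 0.825 0.023 -0.03 0.3",
)

```text
time: 11.25
tcp_pos: [0.552, 0.174, 0.1693]
tcp_rot: [0.069, 0.998, -0.0, -0.003]
ft_force: [-0.2, 0.2, 0.3]
width: 0.652
finger_force: 0.0
```

drive_tool(
  commands="0.696 0.895 0.023 0 0.3; 0.696 0.895 0.023 0 0.3; 0.696 0.895 0.023 0 0.3; 0.696 0.895 0.4 0 0.3; 0.696 0.895 0.4 0 0.3; 0.696 0.895 0.4 0 0.3",
)

```text
time: 12.0
tcp_pos: [0.4717, 0.3174, 0.1121]
tcp_rot: [0.071, 0.997, -0.001, -0.0]
ft_force: [-0.3, 0.4, 1.4]
width: 0.648
finger_force: 0.0
```

```bash
python3 - <<'E'
from h import *
info()
plan([(.4717,.3182,.047,82.0)])
E
```

```text
t 12.0 [0.4717 0.3174 0.1121] ang 81.82 F [-0.33  0.35  1.36] w 0.648 ff 0.0
call [0.001 0.005 0.434] turn -0.001 rows 1.0 -> [0.4717 0.3182 0.047 ] 82.0
```

drive_tool(
  commands="0 0.005 0.25 -0.001 0.3; 0 0.005 0.435 -0.001 0.3; 0 0.005 0.435 -0.001 0.3; 0 0.005 0.435 -0.001 0.3; 0 0.005 0.435 -0.001 -1; 0 0.005 0.435 -0.001 -1; 0 0.005 0.435 -0.001 -1; 0 0.005 0.435 -0.001 -1; 0 0.005 0.435 -0.001 -1",
  grip_force=45,
)

```text
time: 13.12
tcp_pos: [0.4728, 0.3198, 0.0489]
tcp_rot: [0.069, 0.998, 0.001, 0.001]
ft_force: [-0.8, -1.4, 6.1]
width: 0.346
finger_force: 47.2
```

```bash
python3 - <<'E'
from h import *
info()
E
```

```text
t 13.12 [0.4728 0.3198 0.0489] ang 82.09 F [-0.84 -1.42  6.08] w 0.346 ff 47.19980299472809
```

drive_tool(
  commands="0 0 -0.3 0 -1; 0 0 -0.75 0 -1; 0 0 -0.75 0 -1; 0 0 -0.75 0 -1",
)

```text
time: 13.62
tcp_pos: [0.4707, 0.3191, 0.1591]
tcp_rot: [0.069, 0.998, -0.0, -0.0]
ft_force: [0.3, -0.1, -3.7]
width: 0.339
finger_force: 46.2
```

```bash
python3 - <<'E'
from h import *
info()
a=np.radians(76.55); ey=np.array([np.cos(a),np.sin(a)]); ex=np.array([np.sin(a),-np.cos(a)]); n=np.array([.6267,-.0322])
t=n+ey*.1205-ex*.003
print(t)
plan([(*t,.155,76.55),(*t,.066,76.55)])
E
```

```text
t 13.62 [0.4707 0.3191 0.1591] ang 82.11 F [ 0.32 -0.15 -3.67] w 0.339 ff 46.152804493904114
[0.65181019 0.08569287]
call [-0.705 -0.688  0.014] turn 0.0309 rows 2.4 -> [0.5613 0.2024 0.157 ] 76.6
call [-0.768 -0.616  0.014] turn 0.0 rows 2.4 -> [0.6518 0.0857 0.155 ] 76.6
call [0.    0.    0.593] turn -0.0 rows 1.4 -> [0.6518 0.0857 0.066 ] 76.6
```

drive_tool(
  commands="-0.705 -0.688 0.01 0.031 -1; -0.705 -0.688 0.01 0.031 -1; -0.705 -0.688 0.01 0.031 -1",
)

```text
time: 14.0
tcp_pos: [0.5629, 0.1951, 0.1549]
tcp_rot: [0.121, 0.993, -0.004, -0.001]
ft_force: [-0.7, 0.4, -2.5]
width: 0.342
finger_force: 46.1
```

drive_tool(
  commands="-0.5 -0.4 0 0 -1; -0.768 -0.61 0 0 -1; -0.768 -0.61 0 0 -1; -0.768 -0.61 0 0 -1; -0.768 -0.61 0 0 -1",
)

```text
time: 14.62
tcp_pos: [0.6507, 0.0897, 0.1561]
tcp_rot: [0.116, 0.993, 0.001, -0.002]
ft_force: [-0.5, 0.4, -2.6]
width: 0.339
finger_force: 46.1
```

```bash
python3 - <<'E'
from h import *
info();loc()
plan([(.6518,.0857,.066,76.55)])
E
```

```text
t 14.62 [0.6507 0.0897 0.1561] ang 76.69 F [-0.48  0.36 -2.63] w 0.339 ff 46.113207936286926
loc mm x -5.00 y 124.16 z 156.14 Fx -0.55 Fy 0.23 Fz -2.63 M [ 0.06  0.02 -0.02]
call [-0.013 -0.024  0.601] turn 0.0008 rows 1.4 -> [0.6518 0.0857 0.066 ] 76.6
```

Descend to z≈70 first and check.

drive_tool(
  commands="-0.01 -0.02 0.3 0.001 -1; -0.01 -0.02 0.56 0.001 -1; -0.01 -0.02 0.58 0.001 -1; -0.01 -0.02 0.58 0.001 -1; -0.01 -0.02 0.58 0.001 -1",
)

```text
time: 15.25
tcp_pos: [0.6551, 0.0843, 0.0736]
tcp_rot: [0.118, 0.993, 0.001, 0.002]
ft_force: [0.3, 0.1, -2.2]
width: 0.337
finger_force: 46.1
```

```bash
python3 - <<'E'
from h import *
info();loc()
E
```

```text
t 15.25 [0.6551 0.0843 0.0736] ang 76.4 F [ 0.26  0.09 -2.22] w 0.337 ff 46.09143912792206
loc mm x 0.56 y 119.87 z 73.61 Fx 0.23 Fy 0.15 Fz -2.22 M [-0.02 -0.08  0.04]
```

drive_tool(
  commands="0.018 0 0 0 -1; 0.018 0 0.04 0 -1; 0.018 0 0.065 0 -1; 0.018 0 0.065 0 -1; 0.018 0 0.065 0 -1",
)

```text
time: 15.88
tcp_pos: [0.6507, 0.084, 0.0611]
tcp_rot: [0.119, 0.993, -0.0, -0.0]
ft_force: [0.1, -0.2, -1.5]
width: 0.341
finger_force: 46.3
```

```bash
python3 - <<'E'
from h import *
info();loc()
s=eyes.snapshot("wrist");save(s,"w5"); W=cloud(s); np.savez("/tmp/w5.npz",W=W)
a=np.radians(76.55); ey=np.array([np.cos(a),np.sin(a)]); ex=np.array([np.sin(a),-np.cos(a)]); n=np.array([.6267,-.0322])
L=np.full(W.shape,np.nan); D=W[...,:2]-n; L[...,0]=D@ex; L[...,1]=D@ey; L[...,2]=W[...,2]
P=sel(L,[-.06,.07,.048],[-.005,.2,.06]); print("block",P.min(0),P.max(0),P[:,2].mean())
E
```

```text
t 15.88 [0.6507 0.084  0.0611] ang 76.34 F [ 0.13 -0.21 -1.49] w 0.341 ff 46.33135735988617
loc mm x -3.72 y 118.61 z 61.11 Fx 0.17 Fy -0.18 Fz -1.49 M [0.03 0.04 0.01]
block [-0.03474975  0.07000374  0.04800057] [-0.00500253  0.16783293  0.05999202] 0.05155732937436739
```

View pics/w5.png

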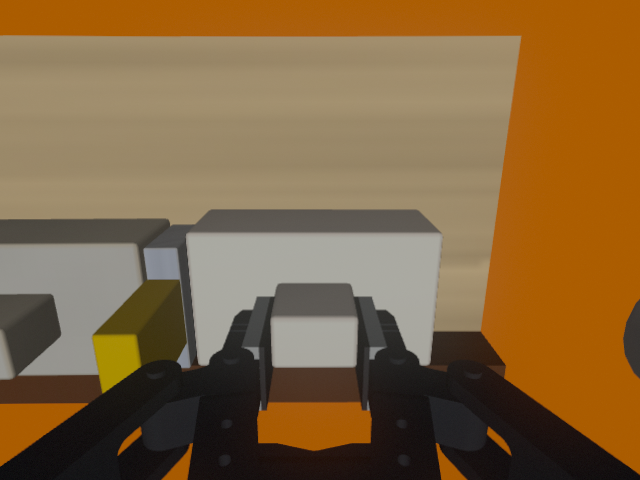

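The white block hovers just above the board with a gap of a few mm (columns 183–192) to the spacer at left. Batten side next.

drive_tool(
  commands="0 0 0.008 0.0 -1; -0.02 0 0.008 0.0 -1; -0.034 0 0.008 0.0 -1; -0.038 0 0.008 0 -1; -0.042 0 0.008 0 -1; -0.042 0 0.008 0 -1",
)

```text
time: 16.68
tcp_pos: [0.6554, 0.0832, 0.0612]
tcp_rot: [0.119, 0.993, 0.0, -0.002]
ft_force: [-6.3, -0.3, 8.3]
width: 0.342
finger_force: 47.5
```

```bash
python3 - <<'E'
from h import *
info();loc()
E
```

```text
t 16.68 [0.6554 0.0832 0.0612] ang 76.36 F [-6.34 -0.35  8.25] w 0.342 ff 47.478012442588806
loc mm x 1.06 y 118.86 z 61.17 Fx -6.09 Fy -1.81 Fz 8.25 M [0.23 1.43 0.06]
```

drive_tool(
  commands="0 0 -0.006 0 -1; 0 0 -0.006 0 -1; -0.006 0 -0.006 0 -1; -0.006 0 -0.006 0 -1",
)

```text
time: 17.18
tcp_pos: [0.6566, 0.0829, 0.0611]
tcp_rot: [0.119, 0.993, 0.0, -0.001]
ft_force: [-6.6, 1.0, 5.6]
width: 0.341
finger_force: 47.2
```

```bash
python3 - <<'E'
from h import *
info();loc()
s=eyes.snapshot("wrist"); W=cloud(s)
a=np.radians(76.55); ey=np.array([np.cos(a),np.sin(a)]); ex=np.array([np.sin(a),-np.cos(a)]); n=np.array([.6267,-.0322])
L=np.full(W.shape,np.nan); D=W[...,:2]-n; L[...,0]=D@ex; L[...,1]=D@ey; L[...,2]=W[...,2]
P=sel(L,[-.06,.06,.046],[-.005,.2,.06]); print("block",P.min(0),P.max(0))
for lo,hi in [(.075,.09),(.145,.16)]:
    Q=sel(P,[-.06,lo,0],[0,hi,1]); print(np.percentile(Q[:,0],[0,1]))
    Q=sel(L,[.02,lo,.01],[.06,hi,.045]); print("batt side gap pts",len(Q))
P=sel(L,[-.06,.04,.040],[-.02,.0675,.05]); print("spacer",P.min(0),P.max(0))
E
```

```text
t 17.18 [0.6566 0.0829 0.0611] ang 76.37 F [-6.57  1.02  5.57] w 0.341 ff 47.23127603530884
loc mm x 2.29 y 118.89 z 61.07 Fx -6.63 Fy -0.54 Fz 5.57 M [0.26 1.25 0.12]
block [-0.02883705  0.06000643  0.04600163] [-0.00500691  0.1681354   0.05999417]
[-0.02868048 -0.02842295]
batt side gap pts 0
[-0.02854931 -0.02818088]
batt side gap pts 0
spacer [-0.03040196  0.04001138  0.04001443] [-0.02000736  0.06374968  0.04999881]
```

drive_tool(
  commands="0.003 0 -0.003 0 -1; 0.003 -0.015 -0.003 0 -1; 0.003 -0.03 -0.003 0 -1; 0.003 -0.04 -0.003 0 -1; 0.003 -0.05 -0.003 0 -1; 0.003 -0.06 -0.003 0 -1; 0.003 -0.07 -0.003 0 -1",
)

```text
time: 18.1
tcp_pos: [0.6555, 0.0782, 0.0614]
tcp_rot: [0.117, 0.993, 0.004, 0.0]
ft_force: [-1.9, 7.9, 2.0]
width: 0.339
finger_force: 46.6
```

```bash
python3 - <<'E'
from h import *
info();loc()
E
```

```text
t 18.1 [0.6555 0.0782 0.0614] ang 76.53 F [-1.9   7.86  1.99] w 0.339 ff 46.616928577423096
loc mm x 2.31 y 114.02 z 61.37 Fx -3.68 Fy 7.20 Fz 1.99 M [1.73 0.42 0.05]
```

drive_tool(
  commands="0 -0.01 0 0 -1; 0 -0.02 0 0 -1; 0 -0.03 0 0 -1; 0 -0.04 0 0 -1; 0 -0.05 0 0 -1; 0 -0.06 0 0 -1; 0 -0.07 0 0 -1; 0 -0.08 0 0 -1",
)

```text
time: 19.1
tcp_pos: [0.6529, 0.0678, 0.0614]
tcp_rot: [0.117, 0.993, 0.005, 0.001]
ft_force: [-1.1, 8.6, 1.2]
width: 0.34
finger_force: 46.6
```

```bash
python3 - <<'E'
from h import *
info();loc()
E
```

```text
t 19.1 [0.6529 0.0678 0.0614] ang 76.56 F [-1.12  8.57  1.16] w 0.34 ff 46.60830616950989
loc mm x 2.25 y 103.33 z 61.43 Fx -3.09 Fy 8.08 Fz 1.16 M [ 1.82  0.31 -0.04]
```

drive_tool(
  commands="0 -0.01 0 0 -1; 0 -0.025 0 0 -1; 0 -0.04 0 0 -1; 0 -0.055 0 0 -1; 0 -0.07 0 0 -1; 0 -0.085 0 0 -1; 0 -0.1 0 0 -1; 0 -0.115 0 0 -1; 0 -0.13 0 0 -1; 0 -0.145 0 0 -1; 0 -0.16 0 0 -1; 0 -0.175 0 0 -1",
)

```text
time: 20.6
tcp_pos: [0.6468, 0.0424, 0.0614]
tcp_rot: [0.117, 0.993, 0.005, 0.001]
ft_force: [-1.8, 8.2, 1.1]
width: 0.341
finger_force: 46.6
```

```bash
python3 - <<'E'
from h import *
info();loc()
E
```

```text
t 20.6 [0.6468 0.0424 0.0614] ang 76.57 F [-1.77  8.16  1.06] w 0.341 ff 46.64938688278198
loc mm x 2.20 y 77.24 z 61.43 Fx -3.62 Fy 7.53 Fz 1.06 M [ 1.95  0.41 -0.08]
```

drive_tool(
  commands="0 -0.008 0 0 -1; 0 -0.016 0 0 -1; 0 -0.024 0 0 -1; 0 -0.032 0 0 -1; 0 -0.04 0 0 -1; 0 -0.045 0 0 -1; 0 -0.05 0 0 -1; 0 -0.054 0 0 -1; 0 -0.058 0 0 -1",
)

```text
time: 21.72
tcp_pos: [0.6449, 0.0345, 0.0615]
tcp_rot: [0.117, 0.993, 0.005, 0.001]
ft_force: [-1.1, 10.1, 2.1]
width: 0.342
finger_force: 46.7
```

```bash
python3 - <<'E'
from h import *
info();loc()
E
```

```text
t 21.73 [0.6449 0.0345 0.0615] ang 76.58 F [-1.1  10.14  2.11] w 0.342 ff 46.65039002895355
loc mm x 2.20 y 69.11 z 61.47 Fx -3.43 Fy 9.61 Fz 2.11 M [ 2.11  0.3  -0.1 ]
```

drive_tool(
  commands="0 -0.003 0 0 -1; 0 -0.006 0 0 -1; 0 -0.008 0 0 -1; 0 -0.008 0 0 -1",
)

```text
time: 22.22
tcp_pos: [0.6449, 0.0344, 0.0615]
tcp_rot: [0.117, 0.993, 0.006, 0.001]
ft_force: [-0.9, 10.4, 0.7]
width: 0.333
finger_force: 46.6
```

```bash
python3 - <<'E'
from h import *
info();loc()
E
```

```text
t 22.23 [0.6449 0.0344 0.0615] ang 76.61 F [-0.9  10.42  0.74] w 0.333 ff 46.622108817100525
loc mm x 2.19 y 69.05 z 61.49 Fx -3.30 Fy 9.92 Fz 0.74 M [ 2.23  0.23 -0.1 ]
```

drive_tool(
  commands="0 -0.006 0 0 -1; 0 -0.012 0 0 -1; 0 -0.018 0 0 -1; 0 -0.02 0 0 -1; 0 -0.02 0 0 -1",
)

```text
time: 22.85
tcp_pos: [0.6449, 0.0344, 0.0617]
tcp_rot: [0.116, 0.993, 0.008, 0.001]
ft_force: [1.2, 12.8, 0.9]
width: 0.338
finger_force: 46.5
```

```bash
python3 - <<'E'
from h import *
info();loc()
E
```

```text
t 22.85 [0.6449 0.0344 0.0617] ang 76.68 F [ 1.22 12.79  0.91] w 0.338 ff 46.52257204055786
loc mm x 2.18 y 68.97 z 61.71 Fx -1.79 Fy 12.73 Fz 0.91 M [ 2.95  0.02 -0.23]
```

drive_tool(
  commands="0 -0.005 0 0 -1; 0 -0.01 0 0 -1; 0 -0.01 0 0 -1; 0 -0.01 0 0 -1; 0 -0.01 0 0 -1; 0 -0.01 0 0 -1; 0 -0.01 0 0 -1; 0 -0.01 0 0 -1",
)

```text
time: 23.85
tcp_pos: [0.6448, 0.0343, 0.0618]
tcp_rot: [0.116, 0.993, 0.008, 0.002]
ft_force: [0.6, 14.5, 1.8]
width: 0.342
finger_force: 46.5
```

```bash
cat >> h.py <<'E'
def local(W):
    a=np.radians(76.55); ey=np.array([np.cos(a),np.sin(a)]); ex=np.array([np.sin(a),-np.cos(a)]); n=np.array([.6267,-.0322])
    L=np.full(W.shape,np.nan); D=W[...,:2]-n; L[...,0]=D@ex; L[...,1]=D@ey; L[...,2]=W[...,2]; return L
E
python3 - <<'E'
from h import *
info();loc()
s=eyes.snapshot("wrist"); save(s,"w6"); L=local(cloud(s))
P=sel(L,[-.028,.022,.044],[-.012,.116,.06]); print(len(P),np.polyfit(P[:,1],P[:,2],1),np.polyfit(P[:,0],P[:,2],1))
P=sel(L,[-.028,-.08,.044],[-.012,0,.06]); print(len(P),np.polyfit(P[:,1],P[:,2],1) if len(P)>20 else 0)
E
```

```text
t 23.85 [0.6448 0.0343 0.0618] ang 76.72 F [ 0.6  14.52  1.84] w 0.342 ff 46.51493847370148
loc mm x 2.17 y 68.88 z 61.80 Fx -2.79 Fy 14.27 Fz 1.84 M [ 3.31 -0.1  -0.27]
9571 [0.01479161 0.05114394] [0.02279481 0.05262754]
5405 [-0.00031275  0.0513672 ]
```

View pics/w6.png

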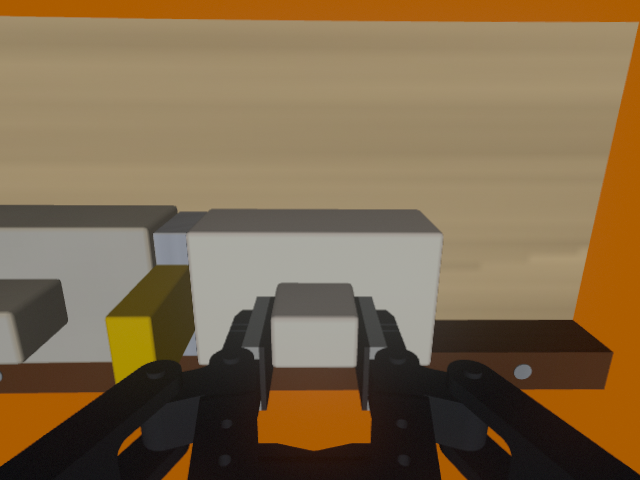

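The row is shut up and home (stop contact at the predicted 69.1 mm), but the block is pitched about 0.85° by arm compliance. I relax the push and check before letting go.

drive_tool(
  commands="0 0.02 0 0 -1; 0 0.04 0 0 -1; 0 0.055 0 0 -1; 0 0.065 0 0 -1; 0 0.065 0 0 -1",
)

```text
time: 24.52
tcp_pos: [0.6449, 0.0347, 0.0612]
tcp_rot: [0.118, 0.993, 0.002, -0.0]
ft_force: [-3.6, 5.7, 1.9]
width: 0.336
finger_force: 46.7
```

```bash
python3 - <<'E'
from h import *
info();loc()
s=eyes.snapshot("wrist"); L=local(cloud(s))
P=sel(L,[-.028,.022,.044],[-.012,.116,.06]); print(len(P),np.polyfit(P[:,1],P[:,2],1))
E
```

```text
t 24.52 [0.6449 0.0347 0.0612] ang 76.48 F [-3.6   5.69  1.92] w 0.336 ff 46.72905385494232
loc mm x 2.18 y 69.28 z 61.17 Fx -4.83 Fy 4.70 Fz 1.92 M [1.18 0.63 0.03]
9644 [0.00133412 0.05140063]
```

drive_tool(
  commands="0.01 0.015 0 0 -1; 0.02 0.03 0 0 -1; 0.02 0.03 0 0 -1; 0.02 0.03 0 0 0; 0.02 0.03 0 0 0; 0.02 0.03 0 0 0; 0.02 0.03 0 0 0",
)

```text
time: 25.45
tcp_pos: [0.6429, 0.0354, 0.0615]
tcp_rot: [0.119, 0.993, -0.0, 0.0]
ft_force: [0.2, 0.6, -1.1]
width: 0.499
finger_force: 0.0
```

drive_tool(
  commands="0 0 -0.2 0 0; 0 0 -0.4 0 0; 0 0 -0.4 0 0; 0 0 -0.4 0 0",
)

```text
time: 25.95
tcp_pos: [0.6423, 0.0357, 0.1207]
tcp_rot: [0.119, 0.993, -0.0, -0.001]
ft_force: [-0.4, -0.0, -0.0]
width: 0.499
finger_force: 0.0
```

```bash
python3 - <<'E'
from h import *
info();loc()
s=eyes.snapshot("wrist"); save(s,"w7"); L=local(cloud(s))
P=sel(L,[-.032,.018,.048],[.034,.13,.056]); print(len(P),np.polyfit(P[:,1],P[:,2],1),rect(P),P.min(0),P.max(0))
P=sel(L,[-.04,-.12,.048],[.034,.008,.056]); print(len(P),rect(P),P.min(0),P.max(0))
P=sel(L,[-.04,-.01,.086],[.034,.03,.1]); print("tab",len(P),rect(P))
P=sel(L,[-.04,.0,.04],[-.018,.025,.0495]); print("bar",len(P),P.min(0),P.max(0))
E
```

```text
t 25.95 [0.6423 0.0357 0.1207] ang 76.34 F [-0.44 -0.04 -0.01] w 0.499 ff 0.0
loc mm x -0.67 y 69.67 z 120.67 Fx -0.42 Fy -0.14 Fz -0.01 M [-0.07 -0.02 -0.01]
15487 [-0.00094061  0.05135101] (array([ 0.1, 68.2]), array([100.5,  60.3]), 89.8) [-0.03005992  0.01800016  0.0480166 ] [0.03031075 0.11846359 0.05599172]
13497 (array([ -0.2, -44.3]), array([103.9,  60.6]), 89.9) [-0.030534   -0.09624709  0.04800204] [0.03009975 0.00773262 0.05598923]
tab 2109 (array([ 0.7, 11.4]), array([14.7, 30.1]), 89.5)
bar 608 [-0.03034319  0.00021872  0.04004888] [-0.01800456  0.02493618  0.04948183]
```

```bash
python3 - <<'E'
from h import *
s=eyes.snapshot("wrist"); L=local(cloud(s))
for lo,hi in[(-.08,-.05),(-.05,0),(0,.02),(.025,.06),(.06,.11),(.125,.14),(.14,.16)]:
    P=sel(L,[.02,lo,.0385],[.08,hi,.0445]); 
    Q=sel(L,[-.04,lo,.048],[.036,hi,.0555])
    print(lo,len(P),np.percentile(P[:,0],[0,1,5,50,100]).round(4) if len(P) else 0, "blk",np.percentile(Q[:,0],[0,100]).round(4) if len(Q) else 0)
E
```

```text
-0.08 1314 [0.0338 0.0345 0.0351 0.0429 0.0521] blk [-0.0305  0.03  ]
-0.05 1913 [0.0337 0.0344 0.0354 0.0442 0.0523] blk [-0.0304  0.0307]
0 380 [0.0309 0.0319 0.0326 0.0391 0.0517] blk [-0.0303  0.0289]
0.025 1090 [0.034  0.0345 0.0351 0.0427 0.0524] blk [-0.0302  0.0298]
0.06 1809 [0.0343 0.0347 0.0354 0.043  0.0523] blk [-0.0299  0.0299]
0.125 689 [0.0312 0.0314 0.0317 0.0393 0.0521] blk 0
0.14 1112 [0.0311 0.0315 0.0319 0.0413 0.0528] blk 0
```

Block and spacer are tight, but the block sits about 1.2 mm off the batten after release. I nudge it in from its near side with shut fingers.

drive_tool(
  commands="0.37 -0.01 0 0 -1; 0.37 -0.01 0 0 -1; 0.37 -0.01 0.3 0 -1; 0.37 -0.01 0.57 0 -1; 0.37 -0.01 0.57 0 -1; 0.37 -0.01 0.57 0 -1",
)

```text
time: 26.8
tcp_pos: [0.5899, 0.0471, 0.0369]
tcp_rot: [0.119, 0.993, 0.0, 0.001]
ft_force: [-0.8, 0.2, 1.0]
width: -0.003
finger_force: 0.0
```

```bash
python3 - <<'E'
from h import *
info();loc()
E
```

```text
t 26.8 [0.5899 0.0471 0.0369] ang 76.34 F [-0.77  0.19  0.98] w -0.003 ff 0.0
loc mm x -54.28 y 68.60 z 36.94 Fx -0.79 Fy 0.01 Fz 0.98 M [-0.02 -0.01  0.05]
```

Contact expected around x ≈ −41; advance 15 mm and then check.

drive_tool(
  commands="-0.03 0 0 0 -1; -0.06 0 0 0 -1; -0.08 0 0 0 -1; -0.09 0 0 0 -1; -0.1 0 0 0 -1; -0.1 0 0 0 -1",
)

```text
time: 27.55
tcp_pos: [0.6022, 0.044, 0.0357]
tcp_rot: [0.119, 0.993, 0.0, -0.001]
ft_force: [-2.4, -0.3, 2.4]
width: 0.002
finger_force: 1.3
```

```bash
python3 - <<'E'
from h import *
info();loc()
E
```

```text
t 27.55 [0.6022 0.044  0.0357] ang 76.35 F [-2.42 -0.34  2.41] w 0.002 ff 1.289344634860754
loc mm x -41.54 y 68.41 z 35.68 Fx -2.27 Fy -0.90 Fz 2.41 M [ 0.08  0.54 -0.01]
```

drive_tool(
  commands="-0.01 0 0 0 -1; -0.02 0 0 0 -1; -0.025 0 0 0 -1; -0.03 0 0 0 -1; -0.03 0 0 0 -1",
)

```text
time: 28.18
tcp_pos: [0.6035, 0.0437, 0.0356]
tcp_rot: [0.119, 0.993, 0.0, -0.004]
ft_force: [-9.8, 1.2, 8.7]
width: -0.003
finger_force: 5.0
```

```bash
python3 - <<'E'
from h import *
info();loc()
E
```

```text
t 28.18 [0.6035 0.0437 0.0356] ang 76.38 F [-9.82  1.19  8.73] w -0.003 ff 4.952837973833084
loc mm x -40.24 y 68.44 z 35.63 Fx -9.82 Fy -1.12 Fz 8.73 M [0.26 2.03 0.01]
```

drive_tool(
  commands="0.05 0 0 0 -1; 0.1 0 0 0 -1; 0.1 0 -0.3 0 -1; 0.1 0 -0.5 0 -1; 0.1 0 -0.5 0 -1",
)

```text
time: 28.8
tcp_pos: [0.5958, 0.0461, 0.1141]
tcp_rot: [0.119, 0.993, 0.001, 0.004]
ft_force: [-0.2, -0.1, -0.6]
width: 0.002
finger_force: 0.0
```

drive_tool(
  commands="-0.37 0.53 0 0 -1; -0.37 0.53 0 0 -1; -0.37 0.53 0 0 -1; -0.37 0.53 0.25 0 -1; -0.37 0.53 0.5 0 -1; -0.37 0.53 0.5 0 -1; -0.37 0.53 0.5 0 -1",
)

```text
time: 29.68
tcp_pos: [0.6662, 0.1096, 0.0369]
tcp_rot: [0.119, 0.993, -0.0, 0.001]
ft_force: [0.2, 0.5, 0.2]
width: -0.003
finger_force: 0.0
```

```bash
python3 - <<'E'
from h import *
info();loc()
s=eyes.snapshot("wrist"); save(s,"w8"); L=local(cloud(s))
P=sel(L,[-.035,.025,.048],[.034,.13,.056]); print(len(P),rect(P),P.min(0),P.max(0))
E
```

```text
t 29.68 [0.6662 0.1096 0.0369] ang 76.3 F [0.17 0.51 0.18] w -0.003 ff 0.0
loc mm x 5.40 y 147.12 z 36.90 Fx 0.05 Fy 0.53 Fz 0.18 M [-0.   -0.01  0.01]
23593 (array([ 1.4, 78. ]), array([81.5, 60.6]), 89.6) [-0.02909099  0.03723927  0.04800371] [0.03168122 0.11888649 0.05599565]
```

drive_tool(
  commands="0.029 0 0.03 0 -1; 0.029 -0.03 0.03 0 -1; 0.029 -0.06 0.03 0 -1; 0.029 -0.08 0.03 0 -1; 0.029 -0.09 0.03 0 -1; 0.029 -0.1 0.03 0 -1; 0.029 -0.1 0.03 0 -1",
)

```text
time: 30.6
tcp_pos: [0.658, 0.0973, 0.0314]
tcp_rot: [0.119, 0.993, 0.0, 0.0]
ft_force: [0.2, 0.9, 0.2]
width: 0.002
finger_force: 0.3
```

```bash
python3 - <<'E'
from h import *
info();loc()
E
```

```text
t 30.6 [0.658  0.0973 0.0314] ang 76.36 F [0.25 0.9  0.17] w 0.002 ff 0.31184379011392593
loc mm x 0.35 y 133.23 z 31.42 Fx 0.03 Fy 0.93 Fz 0.17 M [ 0.1  -0.02  0.01]
```

drive_tool(
  commands="0 -0.01 0 0 -1; 0 -0.02 0 0 -1; 0 -0.03 0 0 -1; 0 -0.04 0 0 -1; 0 -0.04 0 0 -1",
)

```text
time: 31.22
tcp_pos: [0.6577, 0.0971, 0.0319]
tcp_rot: [0.117, 0.993, 0.004, 0.001]
ft_force: [3.0, 8.7, -0.8]
width: -0.005
finger_force: 4.1
```

```bash
python3 - <<'E'
from h import *
info();loc()
E
```

```text
t 31.23 [0.6577 0.0971 0.0319] ang 76.55 F [ 3.    8.72 -0.82] w -0.005 ff 4.080731123685837
loc mm x 0.08 y 132.95 z 31.93 Fx 0.89 Fy 9.18 Fz -0.82 M [ 1.61 -0.68  0.08]
```

drive_tool(
  commands="0 -0.01 0 0 -1; 0 -0.02 0 0 -1; 0 -0.02 0 0 -1; 0 -0.02 0 0 -1; 0 -0.02 0 0 -1; 0 -0.02 0 0 -1; 0 -0.02 0 0 -1; 0 -0.02 0 0 -1; 0 -0.02 0 0 -1; 0 -0.02 0 0 -1",
)

```text
time: 32.48
tcp_pos: [0.6576, 0.0971, 0.0323]
tcp_rot: [0.116, 0.993, 0.006, 0.002]
ft_force: [3.8, 10.1, -0.9]
width: -0.0
finger_force: 5.6
```

drive_tool(
  commands="0 0.03 0 0 -1; 0 0.06 0 0 -1; 0 0.1 0 0 -1; 0 0.15 0 0 -1; 0 0.15 -0.4 0 -1; 0 0.15 -0.75 0 -0.3; 0 0.15 -0.75 0 -0.3; 0 0.15 -0.75 0 -0.3",
)

```text
time: 33.48
tcp_pos: [0.6607, 0.1096, 0.1435]
tcp_rot: [0.119, 0.993, -0.0, -0.0]
ft_force: [-0.0, -0.0, 0.1]
width: 0.349
finger_force: 0.0
```

```bash
python3 - <<'E'
from h import *
info();loc()
a=np.radians(76.55); ey=np.array([np.cos(a),np.sin(a)]); ex=np.array([np.sin(a),-np.cos(a)]); n=np.array([.6267,-.0322])
t=n+ey*.0115+ex*.001
plan([(*t,.15,76.5)])
s=eyes.snapshot("wrist"); L=local(cloud(s))
P=sel(L,[-.035,.025,.048],[.034,.13,.056]); print(rect(P),P.min(0),P.max(0))
P=sel(L,[-.04,-.01,.084],[.034,.03,.1]); print("tab",len(P),rect(P) if len(P) else 0)
E
```

```text
t 33.48 [0.6607 0.1096 0.1435] ang 76.31 F [-0.03 -0.05  0.14] w 0.349 ff 0.0
loc mm x 0.06 y 145.78 z 143.53 Fx -0.02 Fy -0.05 Fz 0.14 M [ 0.01 -0.02 -0.02]
call [-0.01  -0.895 -0.043] turn -0.001 rows 2.2 -> [ 0.6303 -0.0212  0.15  ] 76.5
(array([ 1.1, 71.7]), array([93.3, 60.1]), 90.0) [-0.02896245  0.02500011  0.04800676] [0.03113159 0.11831785 0.05599485]
tab 2087 (array([ 1. , 11.8]), array([15.6, 30.8]), 88.7)
```

drive_tool(
  commands="-0.01 -0.895 0 -0.001 -0.3; -0.01 -0.895 0 -0.001 -0.3; -0.01 -0.895 0 -0.001 -0.3; -0.01 -0.895 0.2 -0.001 -0.3; -0.01 -0.895 0.2 -0.001 -0.3; -0.01 -0.895 0.2 -0.001 -0.3",
)

```text
time: 34.28
tcp_pos: [0.6307, -0.0198, 0.1134]
tcp_rot: [0.117, 0.993, 0.0, -0.001]
ft_force: [-0.6, 0.0, 0.5]
width: 0.355
finger_force: 0.0
```

```bash
python3 - <<'E'
from h import *
info();loc()
s=eyes.snapshot("wrist"); L=local(cloud(s))
P=sel(L,[-.04,-.01,.086],[.034,.03,.1]); print("tab",len(P),rect(P) if len(P) else 0)
P=sel(L,[-.04,.025,.048],[.034,.13,.056]); print(rect(P),P.min(0),P.max(0))
E
```

```text
t 34.27 [ 0.6307 -0.0198  0.1134] ang 76.6 F [-0.59  0.03  0.46] w 0.355 ff 0.0
loc mm x 0.97 y 12.96 z 113.41 Fx -0.59 Fy -0.11 Fz 0.46 M [ 0.02 -0.04 -0.  ]
tab 2130 (array([ 1. , 11.2]), array([14. , 30.7]), 89.9)
(array([ 1.4, 71.7]), array([93.4, 60.8]), 89.9) [-0.02898736  0.02500458  0.04803465] [0.03184085 0.11839759 0.05597479]
```

drive_tool(
  commands="0 -0.011 0 0 -0.3; 0 -0.011 0.25 0 -0.3; 0 -0.011 0.36 0 -0.3; 0 -0.011 0.36 0 -0.3; 0 -0.011 0.36 0 -0.3",
)

```text
time: 34.95
tcp_pos: [0.6314, -0.0226, 0.0611]
tcp_rot: [0.117, 0.993, 0.0, 0.001]
ft_force: [-0.6, 1.0, 0.2]
width: 0.35
finger_force: 0.0
```

```bash
python3 - <<'E'
from h import *
info();loc()
E
```

```text
t 34.95 [ 0.6314 -0.0226  0.0611] ang 76.53 F [-0.56  1.02  0.2 ] w 0.35 ff 0.0
loc mm x 2.36 y 10.46 z 61.10 Fx -0.78 Fy 0.86 Fz 0.20 M [-0.03  0.   -0.05]
```

drive_tool(
  commands="0.009 0.006 0.013 0 -0.3; 0.009 0.006 0.013 0 -0.3; 0.009 0.006 0.013 0 -0.6; 0.009 0.006 0.013 0 -1; 0.009 0.006 0.013 0 -1; 0.009 0.006 0.013 0 -1",
  grip_force=40,
)

```text
time: 35.7
tcp_pos: [0.6298, -0.0202, 0.0584]
tcp_rot: [0.117, 0.993, 0.001, 0.0]
ft_force: [0.3, 2.9, 2.7]
width: 0.159
finger_force: 43.8
```

```bash
python3 - <<'E'
from h import *
info();loc()
E
```

```text
t 35.7 [ 0.6298 -0.0202  0.0584] ang 76.56 F [0.29 2.88 2.71] w 0.159 ff 43.77695024013519
loc mm x 0.24 y 12.39 z 58.43 Fx -0.39 Fy 2.87 Fz 2.71 M [ 0.66 -0.05 -0.01]
```

drive_tool(
  commands="0 0.015 0 0 -1; 0 0.015 0 0 -1; 0 0.015 0 0 -1",
)

```text
time: 36.08
tcp_pos: [0.6299, -0.02, 0.0584]
tcp_rot: [0.118, 0.993, -0.0, 0.0]
ft_force: [-0.6, 1.1, 6.0]
width: 0.16
finger_force: 44.2
```

```bash
python3 - <<'E'
from h import *
info();loc()
E
```

```text
t 36.08 [ 0.6299 -0.02    0.0584] ang 76.5 F [-0.59  1.08  6.02] w 0.16 ff 44.161768555641174
loc mm x 0.27 y 12.63 z 58.40 Fx -0.83 Fy 0.91 Fz 6.02 M [0.01 0.22 0.07]
```

Nearly force-free sideways; lift straight.

drive_tool(
  commands="0 0 -0.02 0 -1; 0 0 -0.05 0 -1; 0 0 -0.1 0 -1; 0 0 -0.2 0 -1; 0 0 -0.4 0 -1; 0 0 -0.7 0 -1; 0 0 -0.7 0 -1; 0 0 -0.7 0 -1",
)

```text
time: 37.08
tcp_pos: [0.6297, -0.0188, 0.1633]
tcp_rot: [0.117, 0.993, 0.0, 0.0]
ft_force: [-0.3, 1.0, -1.8]
width: 0.155
finger_force: 43.2
```

```bash
python3 - <<'E'
from h import *
info();loc()
s=eyes.snapshot("wrist"); save(s,"w9"); L=local(cloud(s))
P=sel(L,[-.04,.012,.048],[-.012,.13,.0555]); print("blk",rect(P),P.min(0),P.max(0))
P=sel(L,[-.04,-.09,.048],[-.012,.012,.0555]); print("nb",rect(P),P.min(0),P.max(0))
P=sel(L,[-.029,.0,.046],[.005,.03,.0555]); 
for x in np.arange(-.028,.0,.006):
    Q=P[(P[:,0]>x)&(P[:,0]<x+.006)]; y=np.sort(Q[:,1]); d=np.diff(y); i=d.argmax() if len(d) else 0; print(x.round(3),len(y),(y[i],y[i+1],d[i]) if len(d) else 0)
plan([(.5596,-.2934,.165,76.1)])
E
```

```text
t 37.08 [ 0.6297 -0.0188  0.1633] ang 76.53 F [-0.28  0.97 -1.78] w 0.155 ff 43.24250400066376
loc mm x -0.17 y 13.71 z 163.34 Fx -0.50 Fy 0.88 Fz -1.78 M [-0.01 -0.01  0.02]
blk (array([-20.3,  68.8]), array([ 16.8, 100.4]), 0.1) [-0.02876307  0.01855847  0.0480261 ] [-0.01200514  0.11898772  0.05360325]
nb (array([-21.3, -42.9]), array([18.5, 94.1]), 0.0) [-0.03051052 -0.08999927  0.04800556] [-0.01200188  0.00413895  0.05381303]
-0.028 248 (np.float64(0.004138949501597639), np.float64(0.01855846957770632), np.float64(0.014419520076108683))
-0.022 247 (np.float64(0.004088406597254866), np.float64(0.018568303701938915), np.float64(0.014479897104684048))
-0.016 239 (np.float64(0.004018185966778272), np.float64(0.018580323987056755), np.float64(0.014562138020278483))
-0.01 154 (np.float64(0.0039695777097119205), np.float64(0.018651177700932598), np.float64(0.014681599991220678))
-0.004 128 (np.float64(0.0026816400601748012), np.float64(0.023110389831462973), np.float64(0.020428749771288172))
call [ 0.012 -0.944 -0.009] turn 0.0024 rows 2.3 -> [ 0.5943 -0.1561  0.1636] 76.1
call [ 0.005 -0.944 -0.009] turn 0.0 rows 2.3 -> [ 0.5596 -0.2934  0.165 ] 76.1
```

View pics/w9.png

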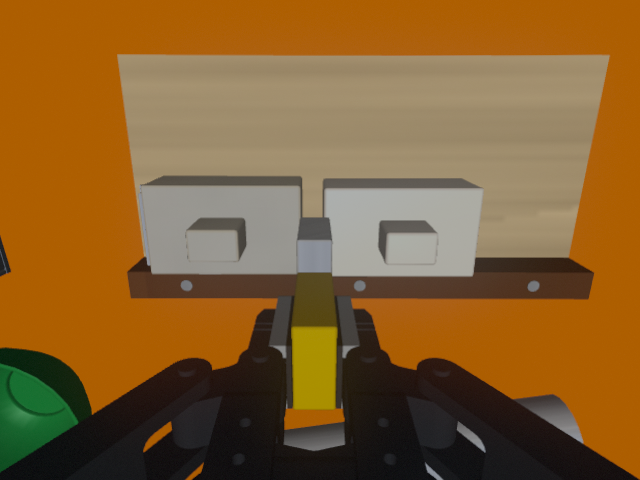

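The seam is even at about 14.4 mm (columns 302–323) and both blocks are in line. Now the spacer goes back to the tray.

drive_tool(
  commands="0.012 -0.944 0 0.002 -1; 0.012 -0.944 0 0.002 -1; 0.012 -0.944 0 0.002 -1",
)

```text
time: 37.5
tcp_pos: [0.5914, -0.1639, 0.1617]
tcp_rot: [0.125, 0.992, -0.002, -0.002]
ft_force: [-0.1, -0.8, -0.5]
width: 0.162
finger_force: 43.2
```

drive_tool(
  commands="0.005 -0.944 0 0 -1; 0.005 -0.944 0 0 -1; 0.005 -0.944 0 0 -1; 0.005 -0.944 0.3 0 -1; 0.005 -0.944 0.5 0 -1; 0.005 -0.944 0.5 0 -1; 0.005 -0.944 0.5 0 -1",
)

```text
time: 38.38
tcp_pos: [0.5614, -0.2932, 0.0886]
tcp_rot: [0.12, 0.993, -0.0, 0.001]
ft_force: [0.5, -0.2, -0.1]
width: 0.157
finger_force: 43.2
```

```bash
python3 - <<'E'
from h import *
info()
plan([(.5596,-.2934,.051,76.1)])
E
```

```text
t 38.38 [ 0.5614 -0.2932  0.0886] ang 76.23 F [ 0.47 -0.2  -0.11] w 0.157 ff 43.17856192588806
call [ 0.012 -0.004  0.251] turn 0.0007 rows 0.6 -> [ 0.5596 -0.2934  0.051 ] 76.1
```

drive_tool(
  commands="0.01 0 0.12 0 -1; 0.01 0 0.2 0 -1; 0.01 0 0.23 0 -1; 0.01 0 0.245 0 -1; 0.01 0 0.25 0 -1; 0.01 0 0.25 0 -1",
)

```text
time: 39.12
tcp_pos: [0.5593, -0.2935, 0.0507]
tcp_rot: [0.12, 0.993, -0.0, 0.0]
ft_force: [0.1, 0.1, -1.6]
width: 0.158
finger_force: 43.2
```

```bash
python3 - <<'E'
from h import *
info()
E
```

```text
t 39.12 [ 0.5593 -0.2935  0.0507] ang 76.16 F [ 0.07  0.13 -1.63] w 0.158 ff 43.207257986068726
```

drive_tool(
  commands="0 0 0.005 0 -1; 0 0 0.008 0 -1; 0 0 0.008 0 -1",
)

```text
time: 39.5
tcp_pos: [0.5594, -0.2936, 0.0504]
tcp_rot: [0.12, 0.993, -0.0, 0.001]
ft_force: [-1.5, 0.9, 5.9]
width: 0.155
finger_force: 44.1
```

```bash
python3 - <<'E'
from h import *
info()
E
```

```text
t 39.5 [ 0.5594 -0.2936  0.0504] ang 76.16 F [-1.5   0.88  5.89] w 0.155 ff 44.09950017929077
```

Touchdown; release and rise.

drive_tool(
  commands="0 0 -0.005 0 -1; 0 0 -0.005 0 -0.4; 0 0 -0.005 0 -0.3; 0 0 -0.005 0 -0.3; 0 0 -0.005 0 -0.3; 0 0 -0.3 0 -0.3; 0 0 -0.8 0 -0.3; 0 0 -0.95 0 -0.3; 0 0 -0.95 0 -0.3; 0 0 -0.95 0 -0.3",
)

```text
time: 40.75
tcp_pos: [0.5585, -0.2929, 0.1907]
tcp_rot: [0.12, 0.993, 0.0, -0.001]
ft_force: [-0.7, -0.2, -1.3]
width: 0.353
finger_force: 0.0
```

```bash
python3 - <<'E'
from h import *
info()
s=eyes.snapshot("wrist"); W=cloud(s)
P=sel(W,[.5,-.34,.078],[.62,-.25,.095]); print("tab",len(P),rect(P),P[:,2].max())
s=eyes.snapshot("top"); save(s,"end",(200,100,480,300),2.5); L=local(cloud(s))
P=sel(L,[-.04,.012,.048],[.03,.13,.0555]); print("blk",rect(P))
P=sel(L,[-.04,-.093,.048],[.03,.012,.0555]); print("nb",rect(P))
E
```

```text
t 40.75 [ 0.5585 -0.2929  0.1907] ang 76.16 F [-0.71 -0.19 -1.33] w 0.353 ff 0.0
tab 1035 (array([ 559.8, -294.7]), array([14. , 30.3]), 75.9) 0.0855412689419596
blk (array([-1.2, 68.6]), array([99.9, 60.1]), 89.7)
nb (array([ -3.1, -44.5]), array([96.5, 60.3]), 90.0)
```

View pics/end.png

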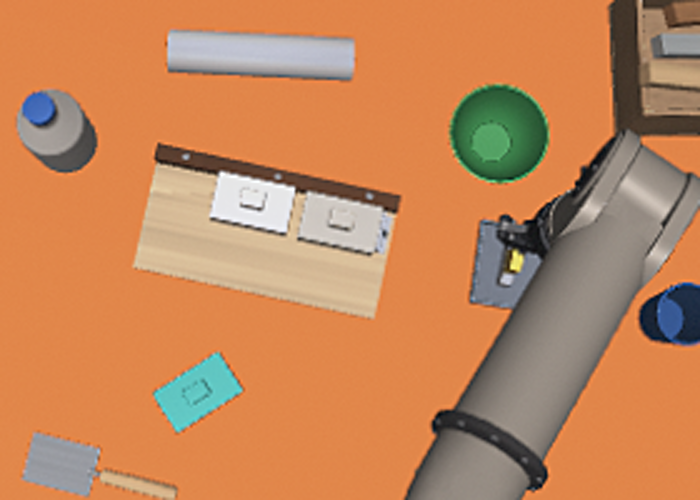

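The spacer is upright in the tray (yellow tab at (515,262)). The blocks lie along the batten with an even seam at (297,215), and the first block is against the stop.

```bash
python3 -c "
from station import r
print(r.job_done())"
```

```text
the job is handed in; nothing more can be done
None
```

I handed the job in at about 41 s: the first block is home against the stop, the loose block lies snug along the batten with an even seam of about 14.4 mm, and the spacer stands in its tray; pushing through the held block read up to about 14.5 N at the wrist, then after letting go I pressed its end with shut fingers at about 10–11 N for about 1 s, and no reading passed 15 N.

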